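Find the hidden catch and tip open the hanger bin

ROBOT

A 6-joint arm with a two-finger parallel gripper is mounted at the origin on the work surface. World frame = base frame: x ahead of the robot, y to its left, z up, the work surface at z = 0. Lengths are in m, angles in degrees, forces in N, time in s.
With the tool pointing down it reaches from about 0.3 to 0.875 m from the base axis. Payload 6.4 kg.
Tool frame: the origin (TCP) lies midway between the tips of the shut fingers; the grasp point (between the pads) lies arm.pinch_z behind it (arm.pinch_z is the distance from the TCP to the grasp point, in m); x points along the fingers, y is the direction in which the jaws open and shut, and the axes are right-handed (so a half turn about x gives the same grasp; the last joint's range is limited). The gripper opens to 88 mm and grips with 3 to 60 N. Pads are 18 mm wide; open, the fingers measure 123 mm over their backs; the gripper's body (75 mm by 187 mm) begins 45 mm behind the grasp point.
Start: joints at [-84.586, 10.359, 92.074, -0, 77.567, -11.82], TCP at [0.17, -0.549, 0.239] pointing down, gripper open.
Joint ranges: [-171.53, 171.53], [-51.25, 118.39], [17.06, 147.69], [-65.23, 245.23], [0, 150.52], [-178.68, 178.68]. Speed limits (degrees/s): [147.25, 147.25, 172.46, 180, 180, 180].

INTERFACE

Orientations are given as [roll, pitch, yaw] about the fixed x, y, z axes, in that order (R = Rz(yaw) Ry(pitch) Rx(roll)).
In Python, from station import arm gives the robot as it stands. The module is installed in compiled form; this text tells all that it offers.
- The arm moves only by the shell command python3 -m pendant 'ROWS'. ROWS is JSON, one flat list of numbers, 5 for each row, row after row: the finger opening in mm, from 0 to 88.1, then the shift along the tool's x, y, z in mm, then the turn about the tool's x in degrees. In form: [grip, tx, ty, tz, yaw, grip, tx, ty, tz, yaw, ...]. A call has 1 to 10 rows; each row shifts and turns the commanded pose from where the row before left it, along the tool's axes as they then stand; what a row does not reach is not made up. A row lasts 1/8 s, in which the tool goes at most 62.5 mm and 10.7 degrees, less where a joint would pass 70% of its speed; a pose out of reach is approached as far as the arm can. A call with a gripper value outside its range is refused whole. The fingers move at their own pace and stop on an object; the grip force is fixed at half the most. Time passes only in rows, so rows that do not move let the fingers close. It gives the time, the measured TCP pose, the force and the opening at its end, in the units of the state.
- arm.state(): the state, without advancing time (a new reading comes with each control period).
- arm.snapshot(name): name is "side" or "top"; returns the picture (400x640x3 uint8, blue, green, red); there is no depth.
- arm.camera_model(name): a dict with "fx", "fy", "cx", "cy" (pixels), "T" (4x4, takes a point from camera to world coordinates). Camera axes: x right, y up, looking along -z (the intrinsics and any distortion apply to the point x, -y, -z); pixel columns grow to the right and rows downward; lengths in m; the calibration is good to about 2 mm. A picture is of the moment at which its call begins. camera_model takes no time and is no camera call.
- arm.job_done(): hands the job in, once; it reports no verdict.
The state is a dict: "t": time; "joints": joint angles; "dq": joint speeds; "tau": joint torques, N m; "eef_pos": TCP position; "orientation": TCP orientation; "contact_force": force on the tool from outside, world axes, zero at the start; "ft_torque": the same for the moment, N m; "opening": finger opening in m.
Only numpy, scipy, OpenCV 4.12 (cv2) and the standard library are available. Lean on these libraries where they do the work, as an engineer would, in place of code of your own. Each camera call takes 0.05 s, during which the arm holds its last target.

TASK

Open the white hanger bin: feel over the row of flush round caps in its top for the one that gives, press that one in until the front springs ajar, then push the front the rest of the way out to its stop. Work with the fingertips only: do not pinch the front between the fingers, and leave everything else on the ledge, and on top of the bin, where it is, with nothing picked up or shoved. Finish with the catch sprung back and the bin standing wide open.

Things in the scene. Friction and masses are not known exactly. Their poses are not given: they have to be found in the camera images.
- bin: White tilt-out hanger bin screwed to the pine ledge: 184 mm deep (x), 460 mm wide (y), 180 mm high (z). Origin: middle of its underside, at ledge height; z up; x points to the tilting front, on the side away from the robot. Its deck (flat top panel) lies at z = 180 mm, from x = -90 to +76 mm; a thimble and a spool stand on the rear part.
- deck_mid (a point): Top centre of the middle cap, on the deck, 30 mm ahead (x) of the bin's origin; axes as the bin's. Five off-white round caps, 48 mm across in 50 mm holes, flush with the deck, stand in a row along y at -156, -78, 0, +78, +156 mm from here. One, in any of the five places, is the sprung push catch and sinks; the others are rigid blanking caps. They look alike; which is the catch is not given.
- catch (a joint): How far the catch is pressed straight down, in m: 0 flush with the deck, 0.006 bottomed. A spring lifts it back: about 2.2 N starts it, about 6 N bottoms it. From about 0.0035 on it lets go of the front, which a spring ejector then pushes ajar in about a second.
- front_tilt (a joint): How far the front is tilted out, in rad: 0 shut (upright, latched), about 0.45 once the ejector has pushed it ajar, 0.80 at its stop, wide open. Its top moves out along the bin's +x, and down. Hinge friction (about 0.15 Nm, 1 to 2 N at the top edge) keeps it where it is left.
- front_hinge (a point): Middle of the hinge line at the foot of the front, 78 mm ahead (x) of the bin's origin and 20 mm above the ledge; the line runs along the bin's y. Axes as the bin's; does not move.
- front_rim (a point): Middle of the top inner edge of the tilting front, 158 mm from the hinge line, moving with the front. The front is 460 mm wide, 14 mm thick; its inner face is the plane through hinge line and this edge. Once ajar, a gap of about 65 mm opens between this edge and the deck, room for a fingertip. A steel bar across the bin, 46 mm behind the inner face and 38 mm below this edge, moves with it.
- front: The white outer panel of the tilting front (10 mm thick, 460 mm wide, 154 mm high). Origin on the hinge line at mid width; x points out through the panel, z up along it; tilts with the front.
- liner: The grey inside of the tilting front: 4 mm skin with the grey top edge, cheeks, floor and low back of the bin. Origin and axes as the white panel.
- jug: Red plastic measuring jug, open top, about 104 mm across the rim and 140 mm high, with a handle; stands on the ledge to the robot's left. Origin: centre of its underside.
- sleeve_board: Folded aluminium sleeve board lying on the ledge to the robot's right, 560 mm long (its x), 106 mm wide, 67 mm high. Origin: middle of its underside.
- thimble: Stainless thimble, 19 mm across and 24 mm high, standing mouth down on the rear part of the bin's deck. Origin: centre of its underside.
- spool: Spool of green thread, 28 mm across and 38 mm high, standing on the rear part of the bin's deck. Origin: centre of its underside.
- hanger: Blue plastic hanger with a steel hook lying flat on the ledge beyond the bin, 400 mm by 200 mm, 10 mm thick. Origin: middle of its straight lower bar, on the ledge; its hook points away from the robot.
- starch: White bottle with a blue cap, 62 mm across and 190 mm high, on the ledge to the robot's left. Origin: centre of its underside.
- brush: Wooden clothes brush lying bristles down on the ledge to the left of the bin, 170 mm long (its x), 45 mm wide, 33 mm high. Origin: middle of its underside.
- button_tin: Round steel tin, 84 mm across and 45 mm high, on the ledge to the right of the bin. Origin: centre of its underside.

How it is judged (in metres and radians):
On the way:
1. the catch is pressed in far enough to let the front go (value of joint catch above 0.0035 m), for 0.05 s.
At the end, for the whole second after the job is handed in: The front is tilted out to its stop (more than 0.72 of 0.80 rad) and at rest, the catch has sprung back flush (within 1 mm), and the jug, sleeve board, thimble, spool, hanger, bottle, brush and tin are within 15 mm of where they began (value of joint front_tilt above 0.72 rad and value of joint catch below 0.001 m and velocity of joint front_tilt between -0.05 and 0.05 rad/s and distance of each of jug, sleeve_board, thimble, spool, hanger, starch, brush, button_tin from where it was at the start of the episode below 0.015 m); the robot touches nothing.
It fails at once if something that should be left alone was picked up, shoved or knocked over (moved more than 15 mm) (distance of any of jug, sleeve_board, thimble, spool, hanger, starch, brush, button_tin from where it was at the start of the episode above 0.015 m).
It fails at once if the front was pinched between the fingers (its white outer panel and its grey inside gripped at once, over 3 N each) (contact force between the fingers and front above 3 N and contact force between the fingers and liner above 3 N).
It also fails if it takes over 51 s, if anything falls off the work surface, if the arm or the gripper's body presses on something with over 40 N, if the wrist force passes 120 N, or if a joint passes its speed limit or range.

## Working session

There is one attempt and no reset: what is moved stays moved. The work goes in short steps, Python scripts to look and compute and a shell command to move; the robot and the scene stay as the last step left them, time stands still between calls to the robot, and variables do not carry over. Pictures are saved under pics/ and viewed, and the job is handed in when it is done.

```bash
mkdir -p pics; python3 - <<'E'
from station import arm
import cv2, json
for n in ("side","top"):
    cv2.imwrite(f"pics/{n}0.png",arm.snapshot(n)); m=arm.camera_model(n); print(n,{k:(v if k!='T' else [[round(float(x),4) for x in r] for r in v]) for k,v in m.items()})
print(arm.state(), arm.pinch_z)
E
```

```text
side {'fx': 377.98855109687725, 'fy': 377.98855109687725, 'cx': 323.8811086137325, 'cy': 196.09948948954377, 'T': [[1.0, 0.0087, 0.0032, 0.5639], [-0.0043, 0.7469, -0.6649, -0.9746], [-0.0082, 0.6649, 0.7469, 1.2177], [0.0, 0.0, 0.0, 1.0]]}
top {'fx': 389.46899165164257, 'fy': 389.46899165164257, 'cx': 318.121005565189, 'cy': 202.6951499647965, 'T': [[0.0211, 0.9918, -0.1257, 0.4369], [-0.9996, 0.023, 0.014, -0.0001], [0.0168, 0.1254, 0.992, 1.3877], [0.0, 0.0, 0.0, 1.0]]}
{'t': 0.1, 'joints': array([-8.45860073e+01,  1.03949566e+01,  9.21226979e+01,  6.61993255e-04,
        7.75680285e+01, -1.18212817e+01]), 'dq': array([ 0.01876995, -0.10601492, -0.13860069,  0.0421129 ,  0.01578484,
       -0.03409077]), 'tau': array([ 5.04232758e-04, -4.34817231e+01, -3.42698228e+01,  7.04225991e-02,
        3.39791039e-02, -2.94678262e-05]), 'eef_pos': array([ 0.17033543, -0.54871486,  0.23795378]), 'orientation': array([-102.25342276,   89.91431461,   94.98170863]), 'contact_force': array([ 0.51588848, -0.13224324,  0.332712  ]), 'ft_torque': array([-0.02707694,  0.00993139,  0.00948614]), 'opening': 0.08825454729087735} 0.0187
```

View pics/side0.png

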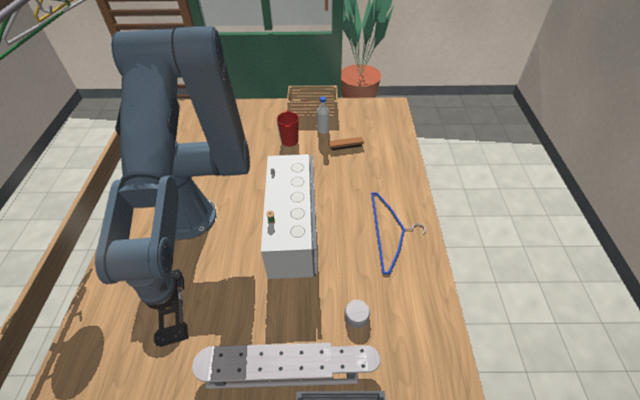

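View pics/top0.png

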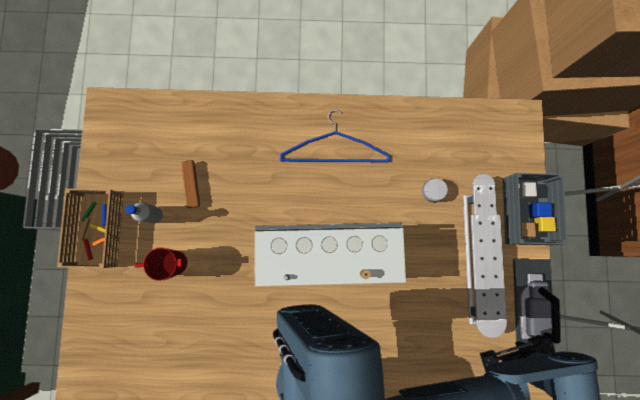

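```bash
cat > h.py <<'E'
from station import arm
import cv2, numpy as np
def ray(n,u,v):
    m=arm.camera_model(n);T=np.array(m["T"]);d=np.array([(u-m["cx"])/m["fx"],-(v-m["cy"])/m["fy"],-1.0])
    return T[:3,3],T[:3,:3]@d
def onz(n,u,v,z):
    o,d=ray(n,u,v);return o+d*(z-o[2])/d[2]
def tri(a,b):
    A=np.zeros((3,3));B=np.zeros(3)
    for n,p in(("top",a),("side",b)):
        o,d=ray(n,*p);d=d/np.linalg.norm(d);P=np.eye(3)-np.outer(d,d);A+=P;B+=P@o
    return np.linalg.solve(A,B)
E
python3 - <<'E'
from h import *
im={}
for n,(x0,y0,x1,y1) in {"top":(245,215,415,300),"side":(250,145,330,285)}.items():
    I=cv2.imread(f"pics/{n}0.png"); s=4 if n=="top" else 4
    c=cv2.resize(I[y0:y1,x0:x1],None,fx=s,fy=s,interpolation=cv2.INTER_CUBIC)
    cv2.imwrite(f"pics/{n}0c.png",c)
    g=cv2.cvtColor(c,cv2.COLOR_BGR2GRAY)
    e=cv2.adaptiveThreshold(g,255,cv2.ADAPTIVE_THRESH_MEAN_C,cv2.THRESH_BINARY_INV,31,4)
    cs,_=cv2.findContours(e,cv2.RETR_LIST,cv2.CHAIN_APPROX_NONE)
    out=[]
    for k in cs:
        if len(k)<60: continue
        (cx,cy),(a,b),an=cv2.fitEllipse(k)
        if 30<min(a,b) and max(a,b)<90:
            u,v=x0+(cx+.5)/s-.5,y0+(cy+.5)/s-.5
            print(n,np.round([u,v,a/s,b/s],2),onz(n,u,v,.18).round(4))
E
```

```text
top [303.75 244.94  13.63  14.15] [0.4577 0.0243 0.18  ]
top [278.47 245.49  13.75  14.22] [0.4543 0.102  0.18  ]
top [278.44 245.4   17.25  17.71] [0.4546 0.1021 0.18  ]
top [303.72 244.86  17.31  17.67] [0.4579 0.0244 0.18  ]
top [328.9  244.27  16.1   16.43] [ 0.4614 -0.0532  0.18  ]
top [354.04 243.68  16.01  16.3 ] [ 0.4649 -0.1309  0.18  ]
top [379.06 243.18  15.61  16.56] [ 0.4681 -0.2084  0.18  ]
side [297.23 230.99   9.51  12.5 ] [ 0.4681 -0.2085  0.18  ]
side [297.16 231.06  13.05  15.87] [ 0.4678 -0.2088  0.18  ]
side [297.16 213.08   8.86  11.84] [ 0.4645 -0.1301  0.18  ]
side [297.12 213.21  12.28  15.41] [ 0.4644 -0.1307  0.18  ]
side [297.03 196.64   8.35  11.4 ] [ 0.4607 -0.0523  0.18  ]
side [297.01 196.75  11.5   14.86] [ 0.4607 -0.0529  0.18  ]
side [297.1  181.47  10.86  14.48] [0.4577 0.025  0.18  ]
side [297.06 167.26  10.14  13.97] [0.4542 0.1028 0.18  ]
side [324.03 154.25   9.54  20.81] [0.561  0.1776 0.18  ]
```

```bash
python3 - <<'E'
import cv2
a=cv2.imread("pics/top0c.png");b=cv2.imread("pics/side0c.png");print(a.shape,b.shape)
E
```

```text
(340, 680, 3) (560, 320, 3)
```

View pics/top0c.png

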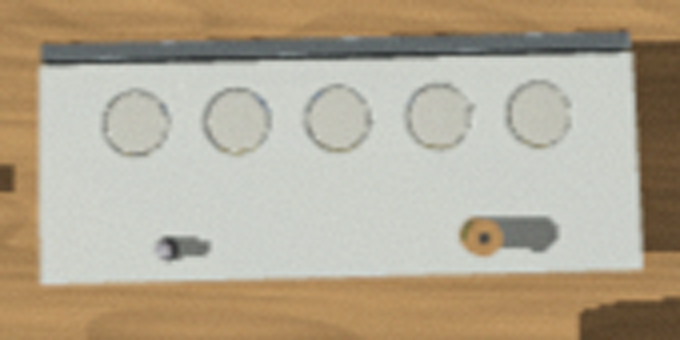

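View pics/side0c.png

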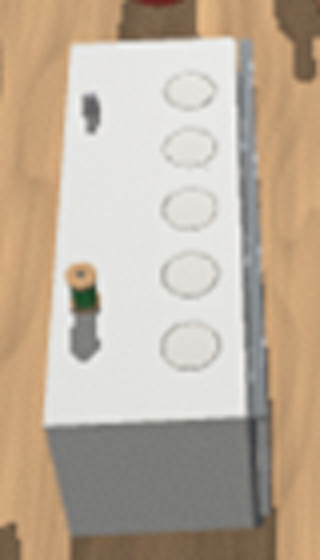

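```bash
cat >> h.py <<'E'
from scipy.spatial.transform import Rotation as Ro
def st():
    s=arm.state(); R=Ro.from_euler('xyz',s["orientation"],degrees=True).as_matrix(); return s,R
YAW=np.arctan2(.0137,.3107); BX=np.array([np.cos(YAW),np.sin(YAW),0]); BY=np.array([-np.sin(YAW),np.cos(YAW),0])
MID=np.array([.4612,-.053,.18]); ORG=MID-.03*BX-np.array([0,0,.18])
def binp(p): d=np.asarray(p)-ORG; return np.array([d@BX,d@BY,d[2]])
def world(x,y,z): return ORG+x*BX+y*BY+np.array([0,0,z])
def goto(p): # shift in tool axes mm
    s,R=st(); return (R.T@(np.asarray(p)-s["eef_pos"])*1000).round(1)
E
python3 - <<'E'
from h import *
s,R=st(); print(R.round(3)); print("bin yaw",np.degrees(YAW))
ang=np.degrees(np.arctan2(R[:,2]@BY,R[:,1]@BY)); print("angle of BY from tool y about tool x:",ang)
for k in(-156,0,156): print(k,world(.03,k/1000,.18))
print("shift to cap5 +65:",goto(world(.03,-.156,.245)))
for n,u,v,z in(("top",287,277,.204),("top",365,273,.218)): print(binp(onz(n,u,v,z)))
E
```

```text
[[-0.     0.296 -0.955]
 [ 0.001 -0.955 -0.296]
 [-1.    -0.001 -0.   ]]
bin yaw 2.5247635980126164
angle of BY from tool y about tool x: -165.2896294652183
-156 [ 0.46807198 -0.20884857  0.18      ]
0 [ 0.4612 -0.053   0.18  ]
156 [0.45432802 0.10284857 0.18      ]
shift to cap5 +65: [  -6.6 -236.4 -385.1]
[-0.06462353  0.12868344  0.204     ]
[-0.05763775 -0.10336679  0.218     ]
```

```bash
python3 -m pendant '[0,-15,0,0,7.35, 0,-10,0,0,7.35, 0,0,0,0,0, 0,0,0,0,0]'; python3 - <<'E'
from h import *
s,R=st(); print(R.round(3)); print(s["eef_pos"],s["joints"].round(1)); print(goto(world(.03,-.156,.23)))
E
```

```text
t: 0.6
eef_pos: [0.1703, -0.5488, 0.263]
orientation: [-87.6, 89.9, 95.1]
contact_force: [-0.5, -0.8, 0.4]
opening: 0.0499
[[-0.     0.047 -0.999]
 [ 0.001 -0.999 -0.047]
 [-1.    -0.001  0.   ]]
[ 0.17034211 -0.54882424  0.26297269] [-84.6   9.2  90.5   0.   80.3   2.7]
[  33.3 -325.7 -313.3]
```

```bash
python3 -m pendant '[0,0,-20,-20,0, 0,0,-40,-40,0, 0,0,-40,-40,0, 0,0,-40,-40,0, 0,0,-40,-40,0, 0,0,-40,-40,0, 0,0,-40,-40,0, 0,0,-40,-33,0, 0,0,-26,-20,0, 0,0,0,0,0]'; python3 - <<'E'
from h import *
s,R=st(); print(R.round(3)); print(s["eef_pos"],s["joints"].round(1),s["contact_force"],s["opening"]); print(goto(world(.03,-.156,.18)))
cv2.imwrite("pics/top1.png",cv2.resize(arm.snapshot("top")[180:330,220:420],None,fx=4,fy=4))
E
```

```text
t: 1.85
eef_pos: [0.4692, -0.2077, 0.263]
orientation: [-48.8, 89.9, 134.1]
contact_force: [1.0, -0.6, -0.4]
opening: 0.0004
[[-0.001  0.05  -0.999]
 [ 0.001 -0.999 -0.05 ]
 [-1.    -0.001  0.001]]
[ 0.46921678 -0.20768175  0.26297277] [-37.2   1.2  99.2   0.   79.7  50. ] [ 0.9811303  -0.57685763 -0.41358062] 0.00038258858309903775
[83.   1.2  1.1]
```

View pics/top1.png

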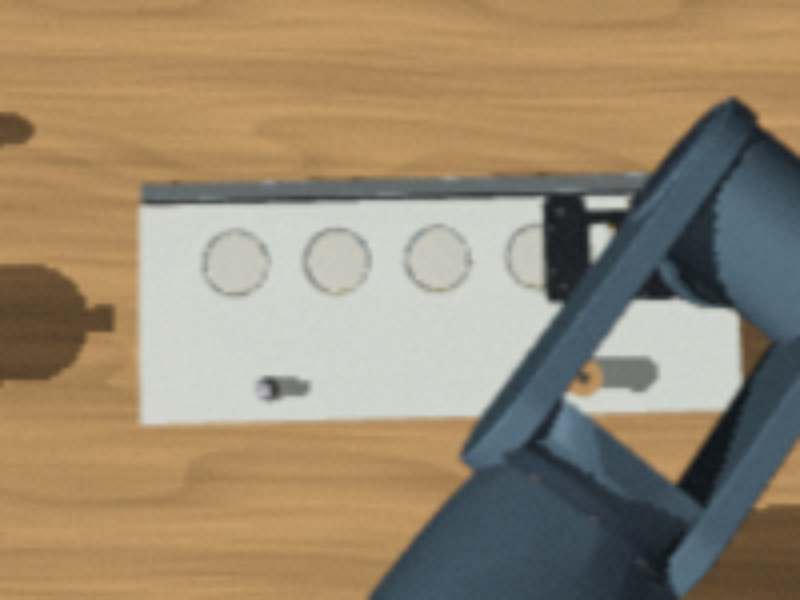

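The gripper body (around pixel 600,250 in the crop) is over the right-most cap. It is clear of the spool at (588,376) and the thimble at (268,388). Next I'll descend and feel the cap.

```bash
python3 -m pendant '[0,35,1,1,0, 0,35,0,0,0, 0,5,0,0,0, 0,0,0,0,0]'; for i in 1; do :; done; python3 -m pendant '[0,2,0,0,0, 0,2,0,0,0, 0,0,0,0,0]'; python3 -m pendant '[0,2,0,0,0, 0,0,0,0,0]';  python3 -m pendant '[0,1,0,0,0, 0,0,0,0,0]'; python3 -m pendant '[0,1,0,0,0, 0,0,0,0,0]'
```

```text
t: 2.4
eef_pos: [0.4675, -0.2116, 0.1892]
orientation: [55.8, 90.0, -121.7]
contact_force: [0.7, -0.5, 0.3]
opening: -0.0001
t: 2.78
eef_pos: [0.4679, -0.2108, 0.1851]
orientation: [139.2, 90.0, -38.3]
contact_force: [-0.2, 0.0, -0.0]
opening: 0.0008
t: 3.02
eef_pos: [0.4676, -0.2106, 0.1826]
orientation: [-40.2, 90.0, 142.4]
contact_force: [-0.0, 0.5, -0.4]
opening: 0.0006
t: 3.28
eef_pos: [0.4677, -0.2107, 0.1816]
orientation: [-49.5, 90.0, 133.0]
contact_force: [-1.4, 0.3, 0.6]
opening: 0.0004
t: 3.52
eef_pos: [0.4677, -0.2107, 0.1806]
orientation: [-42.9, 90.0, 139.7]
contact_force: [0.0, 0.0, 0.1]
opening: 0.0005
```

```bash
python3 -m pendant '[0,1,-2,0,0, 0,0,0,0,0]' | grep -E 'pos|force'; python3 -m pendant '[0,1,0,0,0, 0,0,0,0,0]'| grep -E 'pos|force';  python3 -m pendant '[0,1,0,0,0, 0,0,0,0,0]'| grep -E 'pos|force'
```

```text
eef_pos: [0.468, -0.2094, 0.1804]
contact_force: [0.0, -2.5, 4.7]
eef_pos: [0.4681, -0.2093, 0.1804]
contact_force: [-4.1, -0.7, 12.0]
eef_pos: [0.4681, -0.2094, 0.1804]
contact_force: [-6.1, 1.7, 18.1]
```

Cap 5 is rigid: z stayed at 0.1804 while the force rose to 18 N. On to the next one.

```bash
python3 -m pendant '[0,-12,0,0,0, 0,0,-39,0,0, 0,0,-39,0,0, 0,0,0,0,0, 0,8,0,0,0, 0,1,0,0,0, 0,0,0,0,0]' | grep -E 'pos|force'; python3 -m pendant '[0,1,0,0,0, 0,0,0,0,0]'| grep -E 'pos|force';  python3 -m pendant '[0,1,0,0,0, 0,0,0,0,0]'| grep -E 'pos|force'; python3 -m pendant '[0,1,0,0,0, 0,0,0,0,0]'| grep -E 'pos|force'
```

```text
eef_pos: [0.4641, -0.1315, 0.1804]
contact_force: [-0.1, -0.2, -0.0]
eef_pos: [0.4641, -0.1315, 0.1804]
contact_force: [-2.8, 0.6, 7.6]
eef_pos: [0.4641, -0.1315, 0.1804]
contact_force: [-6.7, 2.3, 16.0]
eef_pos: [0.4642, -0.1315, 0.1803]
contact_force: [-9.7, 4.8, 21.2]
```

Cap 4 is rigid too. Next is the middle cap.

```bash
python3 -m pendant '[0,-12,0,0,0, 0,0,-39,0,0, 0,0,-39,0,0, 0,0,0,0,0, 0,8,0,0,0, 0,1,0,0,0, 0,0,0,0,0]' | grep -E 'pos|force'; python3 -m pendant '[0,1,0,0,0, 0,0,0,0,0]'| grep -E 'pos|force';  python3 -m pendant '[0,1,0,0,0, 0,0,0,0,0]'| grep -E 'pos|force'
```

```text
eef_pos: [0.4607, -0.0536, 0.1804]
contact_force: [-0.8, -0.8, 0.5]
eef_pos: [0.4607, -0.0536, 0.1804]
contact_force: [-3.0, -0.7, 7.0]
eef_pos: [0.4607, -0.0536, 0.1804]
contact_force: [-7.9, -0.7, 14.7]
```

```bash
python3 -m pendant '[0,-11,0,0,0, 0,0,-39,0,0, 0,0,-39,0,0, 0,0,0,0,0, 0,8,0,0,0, 0,1,0,0,0, 0,0,0,0,0]' | grep -E 'pos|force'; python3 -m pendant '[0,1,0,0,0, 0,0,0,0,0]'| grep -E 'pos|force';  python3 -m pendant '[0,1,0,0,0, 0,0,0,0,0]'| grep -E 'pos|force'
```

```text
eef_pos: [0.4572, 0.0243, 0.1805]
contact_force: [-0.6, 0.2, 0.5]
eef_pos: [0.4573, 0.0243, 0.1804]
contact_force: [-3.0, 0.2, 6.8]
eef_pos: [0.4573, 0.0243, 0.1804]
contact_force: [-7.8, -0.7, 16.1]
```

```bash
python3 -m pendant '[0,-11,0,0,0, 0,0,-39,0,0, 0,0,-39,0,0, 0,0,0,0,0, 0,8,0,0,0, 0,1,0,0,0, 0,0,0,0,0]' | grep -E 'pos|force'; python3 -m pendant '[0,1,0,0,0, 0,0,0,0,0]'| grep -E 'pos|force';  python3 -m pendant '[0,1,0,0,0, 0,0,0,0,0]'| grep -E 'pos|force'
```

```text
eef_pos: [0.4538, 0.1022, 0.1805]
contact_force: [0.6, -0.6, 0.2]
eef_pos: [0.454, 0.1024, 0.1799]
contact_force: [-0.4, -0.9, 2.1]
eef_pos: [0.4541, 0.1028, 0.1789]
contact_force: [-1.2, -2.1, 3.6]
```

It gives: z has dropped 1.5 mm at 3.6 N. I'll press on.

```bash
python3 -m pendant '[0,2,0,0,0, 0,1.5,0,0,0, 0,1,0,0,0, 0,0,0,0,0, 0,0,0,0,0]' | grep -E 't:|pos|force'; python3 -m pendant '[0,0,0,0,0, 0,0,0,0,0, 0,0,0,0,0, 0,0,0,0,0, 0,0,0,0,0, 0,-10,0,0,0, 0,-40,0,0,0, 0,-40,0,0,0, 0,0,0,0,0]' | grep -E 't:|pos|force'
python3 - <<'E'
from h import *
cv2.imwrite("pics/side2.png",cv2.resize(arm.snapshot("side")[130:290,230:430],None,fx=3,fy=3))
E
```

```text
t: 10.65
eef_pos: [0.4541, 0.1029, 0.1744]
contact_force: [-0.9, -3.1, 5.0]
t: 11.78
eef_pos: [0.4553, 0.1035, 0.2674]
contact_force: [-0.4, -0.1, -0.1]
```

View pics/side2.png

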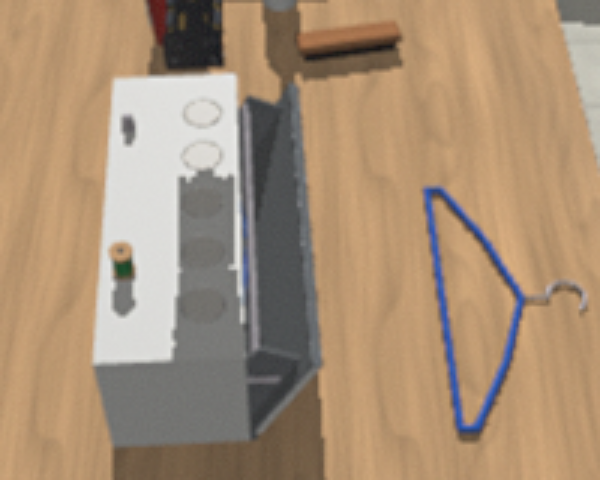

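The front is ajar: its rim runs from (292,85) to (318,365) in the crop, and the bar is near x≈248. I'll check the rim position and plan the push.

```bash
python3 - <<'E'
from h import *
for c in((301,225),(309,225),(248,225)):
    u,v=230+(c[0]+.5)/3-.5,130+(c[1]+.5)/3-.5; print(binp(onz("side",u,v,.162)).round(3))
print("hanger bar x",binp(onz("top",335,159,.01)))
print("to hover",goto(world(.123,0,.20)))
print(goto(world(.123,0,.142)))
E
```

```text
[ 0.149 -0.029  0.162]
[ 0.159 -0.03   0.162]
[ 0.084 -0.026  0.162]
hanger bar x [ 0.33972454 -0.03801476  0.01      ]
to hover [ 65.3 156.7 -92.9]
[123.3 156.7 -92.8]
```

```bash
python3 -m pendant '[0,0,40,-20,0, 0,0,40,-25,0, 0,0,40,-25,0, 0,0,37,-23,0, 0,30,0,0,0, 0,30,0,0,0, 0,0,0,0,0]' | grep -E 't:|pos|force'; python3 -m pendant '[0,20,0,0,0, 0,20,0,0,0, 0,20,0,0,0, 0,0,0,0,0]' | grep -E 't:|pos|force'
python3 - <<'E'
from h import *
s,R=st();print(binp(s["eef_pos"]).round(4),s["contact_force"].round(1))
cv2.imwrite("pics/side3.png",cv2.resize(arm.snapshot("side")[130:290,230:430],None,fx=3,fy=3))
E
```

```text
t: 12.7
eef_pos: [0.5508, -0.0488, 0.1999]
contact_force: [0.1, 0.2, 0.3]
t: 13.2
eef_pos: [0.5527, -0.0491, 0.1433]
contact_force: [-0.1, 0.6, 0.1]
[ 0.1215 -0.0002  0.1433] [-0.1  0.6  0.1]
```

View pics/side3.png

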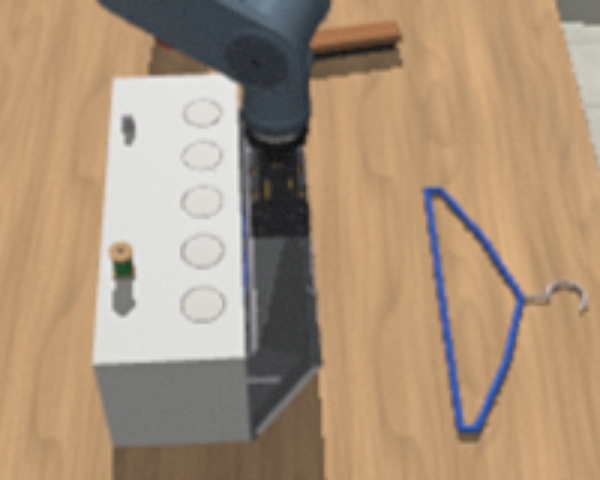

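```bash
python3 -m pendant '[0,0,0,-4,0, 0,2,0,-4,0, 0,3,0,-4,0, 0,3,0,-5,0, 0,3,0,-5,0, 0,3,0,-5,0, 0,0,0,0,0]' | grep -E 't:|pos|force';python3 -m pendant '[0,3,0,-4,0, 0,3,0,-4,0, 0,3,0,-4,0, 0,2,0,-4,0, 0,0,0,0,0]' | grep -E 't:|pos|force'; python3 - <<'E'
from h import *
s,R=st();print(binp(s["eef_pos"]).round(4),s["contact_force"].round(1))
E
```

```text
t: 14.12
eef_pos: [0.5807, -0.0485, 0.1297]
contact_force: [-0.3, -0.2, -1.0]
t: 14.75
eef_pos: [0.5968, -0.0478, 0.119]
contact_force: [-0.2, 0.3, 0.4]
[ 0.1657 -0.0008  0.119 ] [-0.2  0.3  0.4]
```

```bash
python3 -m pendant '[0,0,0,-2,0, 0,0,0,-2,0, 0,0,0,0,0]' | grep -E 't:|pos|force';python3 -m pendant '[0,0,0,-2,0, 0,0,0,-2,0, 0,0,0,0,0]' | grep -E 't:|pos|force'; python3 - <<'E'
from h import *
s,R=st();print(binp(s["eef_pos"]).round(4),s["contact_force"].round(1))
cv2.imwrite("pics/side4.png",cv2.resize(arm.snapshot("side")[130:290,230:430],None,fx=3,fy=3))
E
```

```text
t: 15.12
eef_pos: [0.6006, -0.0477, 0.1193]
contact_force: [-0.7, -0.4, 1.2]
t: 15.5
eef_pos: [0.6015, -0.0476, 0.1188]
contact_force: [-13.3, -1.2, 9.1]
[ 0.1704 -0.0008  0.1188] [-13.3  -1.2   9.1]
```

View pics/side4.png

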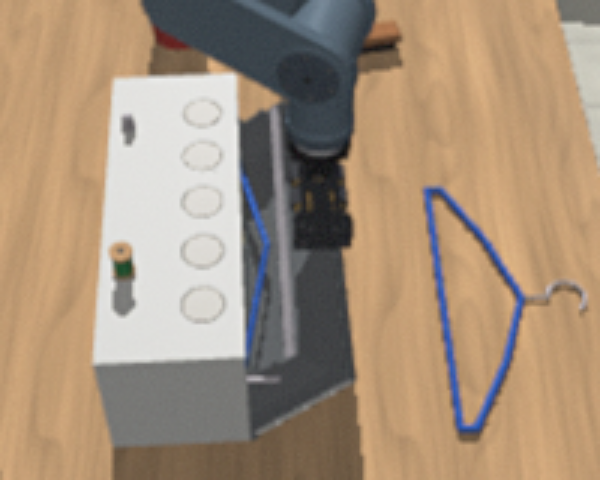

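The tip met the stop at bin x = 170 mm, with 13 N, as predicted for 0.80 rad. The rim now runs to about (353,375) in the crop. Backing off and lifting away.

```bash
python3 -m pendant '[0,0,0,4,0, 0,0,0,4,0, 0,0,0,0,0, 0,-20,0,0,0, 0,-40,0,0,0, 0,-50,0,0,0, 0,-40,0,0,0, 0,-30,0,40,0, 0,0,0,50,0, 0,0,0,0,0]' | grep -E 't:|pos|force';python3 -m pendant '[0,0,40,50,0, 0,0,50,50,0, 0,0,50,20,0, 0,0,50,0,0, 0,0,30,0,0, 0,0,0,0,0, 0,0,0,0,0]' | grep -E 't:|pos|force'; python3 - <<'E'
from h import *
for n in("side","top"):
    I=arm.snapshot(n);cv2.imwrite(f"pics/{n}5.png",I)
    I0=cv2.imread(f"pics/{n}0.png");cv2.imwrite(f"pics/{n}5d.png",cv2.absdiff(I,I0))
cv2.imwrite("pics/side5c.png",cv2.resize(cv2.imread("pics/side5.png")[130:290,230:430],None,fx=3,fy=3))
E
```

```text
t: 16.8
eef_pos: [0.5047, -0.0515, 0.3009]
contact_force: [0.8, 0.7, -0.2]
t: 17.68
eef_pos: [0.4037, -0.2694, 0.2995]
contact_force: [-0.8, -0.4, -0.4]
```

View pics/side5c.png

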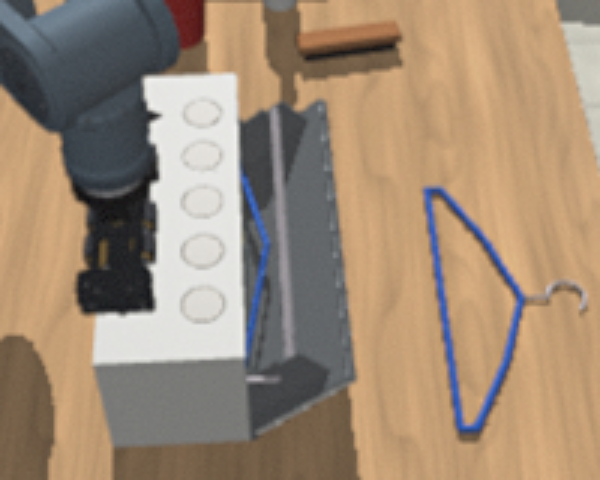

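View pics/top5.png

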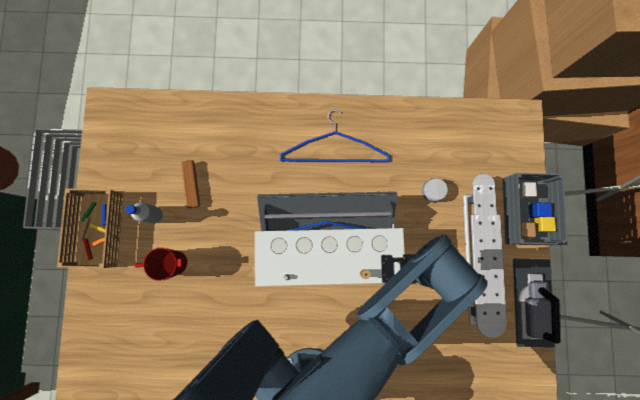

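View pics/side5d.png

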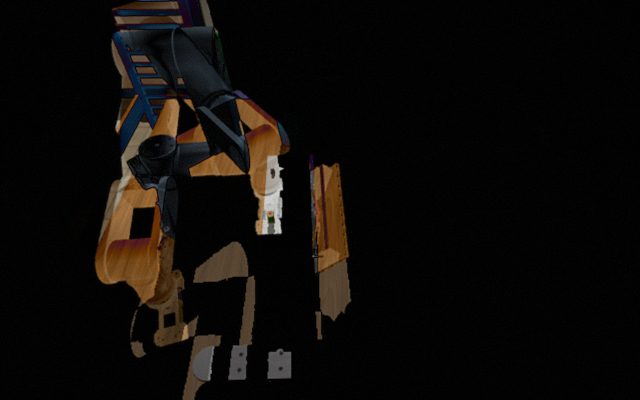

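```bash
python3 - <<'E'
from h import *
for c in((326,225),(335,225)):
    u,v=230+(c[0]+.5)/3-.5,130+(c[1]+.5)/3-.5; print(binp(onz("side",u,v,.130)).round(3))
s=arm.state();print(s["contact_force"],s["dq"].round(2),arm.job_done())
E
```

```text
[ 0.182 -0.004  0.13 ]
[ 0.194 -0.005  0.13 ]
the job is handed in; nothing more can be done
[ 0.46396165  0.86640361 -0.41978925] [ 0.16 -0.25  0.24 -0.02 -0.2  -0.1 ] None
```

The bin is open: I handed the job in at about 17.8 s (limit 51 s) with the front out at its stop and the arm clear.

- **Finding the catch:** I felt the caps from the robot's right to its left. The first four were rigid: the fingertip height stayed at about 0.180 m while the force rose to 15–21 N. The left-most cap (y = +156 mm) sank 1.5 mm at 3.6 N, so I pressed it about 6 mm at about 5 N, and the front sprang ajar.
- **Opening the front:** I put the shut fingertips into the gap and pushed only on the inner face. Contact force stayed near zero until the stop, which I met where 0.80 rad predicts, at 13 N. I then backed off and lifted away.

**Last checks:**
- **Front:** after I lifted away, the rim measured 182–194 mm ahead of the bin's origin in the side view. A fully open front would put it at about 191 mm, so this agrees to within the pixel uncertainty.
- **Catch:** its cap looks flush. I judged that by eye from the picture, not by measurement.
- **Other objects:** comparing before and after in the side view shows nothing moved among the things on the ledge. The differences on the sleeve board are only shadow. In the top view, the thimble and spool stand where they were.
- **Contact:** the force reading was within sensor noise of zero, about 1 N.

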